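# Tray into the fly-screen food safe

### The arm

A 6-joint arm with a two-finger parallel gripper is mounted at the origin on the work surface. World frame = base frame: x ahead of the robot, y to its left, z up, the work surface at z = 0. Lengths are in m, angles in degrees, forces in N, time in s.
With the tool pointing down it reaches from about 0.3 to 0.875 m from the base axis. Payload 4.2 kg.
Tool frame: the origin (TCP) lies at the very end of the fingers, on their centre line; the grasp point (between the pads) lies 19 mm behind it (arm.grasp_offset is the distance from the TCP to the grasp point, in m); z points along the fingers, y is the line along which they close (so a half turn about z gives the same grasp; the last joint's range is limited). The gripper opens to 85 mm and grips with 20 to 120 N. Pads are 22 mm wide; open, the fingers measure 114 mm over their backs; the gripper's body (76 mm by 85 mm) begins 54 mm behind the grasp point. The pads swing forward as they close: fully open they stand 13 mm farther back than shut.
Start: joints at [-70.359, 18.312, 89.639, -0, 72.044, -1.146], TCP at [0.204, -0.538, 0.231] pointing down, gripper open.
Joint ranges: [-177.97, 177.97], [-48.28, 115.42], [12.27, 149.76], [-77.06, 257.06], [2.81, 150.46], [-146.56, 146.56]. Speed limits (degrees/s): [147.25, 147.25, 180, 180, 180, 180].

### API

Orientations are given as a 3x3 rotation matrix whose columns are the frame's x, y, z axes.
In Python, from station import arm gives the robot as it stands. The module is installed in compiled form; this text tells all that it offers.
- The arm moves only by the shell command python3 -m creep 'ROWS' [FORCE]. ROWS is text: rows parted by semicolons, each of 7 numbers parted by spaces: the shift along the tool's x, y, z in mm, then the turn, a rotation vector about the tool's x, y, z in rad, then the opening, from 0 (shut) to 1 (fully open). A call has 1 to 8 rows; each row shifts and turns the commanded pose from where the row before left it, along the tool's axes as they then stand; what a row does not reach is not made up. A row lasts 1/8 s, in which the tool goes at most 62.5 mm and 10.7 degrees, less where a joint would pass 70% of its speed; a pose out of reach is approached as far as the arm can. A call with a gripper value outside its range is refused whole. The fingers move at their own pace and stop on an object; FORCE is the grip in N (left out, the last holds). Time passes only in rows, so rows that do not move let the fingers close. It gives the time, the measured TCP pose, the force, the opening and the grip force at its end, in the units of the state.
- arm.sense(): the state, without advancing time (a new reading comes with each control period).
- arm.read_camera(name): name is "scene" or "top" or "wrist"; returns a dict with "frame" (420x560x3 uint8, red, green, blue), "vertical_fov" (degrees; the focal length in pixels is half the picture's height over the tangent of half this angle, whatever the lens; pixels are square), "cx", "cy" (the principal point, pixels), "xyz" and "orientation" of the camera in the world. Camera axes: x right, y down, z forward; pixel columns grow to the right and rows downward; lengths in m; the calibration is good to about 2 mm. A picture is of the moment at which its call begins. There is no depth.
- arm.job_done(): hands the job in; it is judged then, once.
The state is a dict: "time": time; "joint_pos": joint angles; "qvel": joint speeds; "tau": joint torques, N m; "ee_pos": TCP position; "eef_rot": TCP orientation; "wrist_force": force on the tool from outside, world axes, zero at the start; "torque": the same for the moment, N m; "grip_width": finger opening in m; "grasp_force": force on a finger pad.
Only numpy, scipy, OpenCV 4.12 (cv2) and the standard library are available. Lean on these libraries where they do the work, as an engineer would, in place of code of your own. Each camera call takes 0.05 s, during which the arm holds its last target. There are 200 camera calls.

### The job

Put the steel tray away in the fly-screen food safe: lower its half-open door, slide the tray in, pull tab towards the door side, on the lowest pair of runners that clears the dish standing inside, and push it fully home so that it drops down level behind the little stops at the runners' front ends. Then swing the door up until it is shut. Work gently: do not ram the tray into the safe, and leave the dishes, the grinder and the red skewer box where they stand.

Things in the scene. Friction and masses are not known exactly. Their poses are not given: they have to be found in the camera images.
- safe: Fly-screen food safe: fixed wooden frame with solid see-through wire mesh on sides, back and roof, 200 deep (x) x 240 wide (y) x 222 mm high. Origin: centre of its underside; x from the front to the back, z up. Front plane at x = -100 mm, open 208 mm wide from z = 45 to 210 mm under a 12 mm roof frame. Inner faces: floor z = 45, back x = +90, sides y = +-104 mm.
- safe_floor (a point): Centre of the safe's inner floor, 45 mm above the safe's underside; axes as the safe's. One dish stands here.
- runners_top (a point): Mid-point between the top pair of runners, level with their top faces, 100 mm above the inner floor; safe's axes. Each runner is an aluminium ledge 16 mm wide, 4 mm thick, along the side wall from x = -98 mm to the back.
- runners_mid (a point): The same for the middle pair, 64 mm above the inner floor. At the front end of every runner (safe x = -98 to -90 mm) a stop stands 6 mm above the ledge: the tray rides over it and drops down behind it when its rear edge is within 4 mm of the back.
- runners_low (a point): The same for the lowest pair, 28 mm above the inner floor.
- door_leaf (a joint): Safe's bottom-hinged door, rad: 0 shut (upright), 1.4 fully lowered towards the robot (stop). Starts half open, at 0.4 to 0.9. Stiff hinge: it stays where it is left, moving it takes up to 4 N at the tongue. Hinge axis along the safe's y at x = -106, z = 40 mm. Leaf 238 mm wide, 172 mm from hinge to free edge, 12 mm thick, centred on the hinge line; a 20 mm rail at the free edge stands 6 mm further out.
- door_tab (a point): Centre of the free part of the door's dark steel pull tongue, which stands 42 mm out from the middle of the free edge in the plane of the leaf: 30 mm wide (along the hinge), 10 mm thick. Point: 193 mm from the hinge axis. Its z axis points from the hinge outwards, its x axis from the outer to the inner side of the door.
- tray_mid (a point): Stainless tray, 176 long (x) x 200 wide (y), sheet 4 mm thick, rims 14 mm high on both sides and at the rear, no rim at the front (-x) edge but for the pull tab; about 0.3 kg. Point: middle of the tray, 7 mm above its underside. x points from the pull tab to the rear edge, z up. Starts flat on the shelf, tab towards the robot.
- tray_grip (a point): Centre of the tray's upright pull tab with its black grip: 12 mm thick (x), 46 mm wide (y), reaching 46 mm above the tray's underside, its front face flush with the tray's front edge. Point: 82 mm in front (-x) of the tray's middle, 30 mm above the tray's underside.
- crock_mid (a point): White ceramic crock, empty, 100 mm across, 80 mm high; point on its axis at half height. Stands either in the safe or on the wooden step.
- bowl_mid (a point): Terracotta bowl, 104 mm across, 44 mm high; point on its axis at half height. Stands in the safe when the crock is on the step, and the other way round.
- step: Fixed low wooden step, 150 x 150 mm, 45 mm high; origin under its centre. The dish that is not in the safe stands on it.
- grinder_mid (a point): Dark wooden turning-knob grinder, 58 mm across, 141 mm high, loose; point on its axis, 65 mm up. Bystander.
- skewer_mid (a point): Red plastic skewer box with shut lid, 204 x 78 x 44 mm, loose; point at its centre. Bystander.

How it is judged:
By the outcome, as a careful person would: the job done as asked, in the order asked, and still so for the second after the job is handed in, with the robot touching nothing.
It also fails if it takes over 72 s, if anything falls off the work surface, if the arm or the gripper's body presses on something with over 40 N, if the wrist force passes 120 N, or if a joint passes its speed limit or range.

## Working session

There is one attempt and no reset: what is moved stays moved. The work goes in short steps, Python scripts to look and compute and a shell command to move; the robot and the scene stay as the last step left them, time stands still between calls to the robot, and variables do not carry over. Pictures are saved under pics/ and viewed, at most 10 in all, crops included, and the job is handed in when it is done.

```bash
mkdir -p pics
cat > h.py <<'E'
import numpy as np, cv2
from station import arm
def snap(n,f):
    c=arm.read_camera(n); cv2.imwrite('pics/'+f,c['frame'][:,:,::-1])
    np.save('pics/'+f+'.npy',{k:c[k] for k in c if k!='frame'},allow_pickle=True)
    return c
def cal(f): return np.load('pics/'+f+'.npy',allow_pickle=True).item()
def K(c): return 210/np.tan(np.radians(c['vertical_fov'])/2)
def proj(c,p):
    q=(np.asarray(p)-np.array(c['xyz']))@np.array(c['orientation']); f=K(c)
    return np.stack([f*q[...,0]/q[...,2]+c['cx'],f*q[...,1]/q[...,2]+c['cy']],-1)
def atz(c,u,v,z):
    d=np.array(c['orientation'])@np.array([(u-c['cx'])/K(c),(v-c['cy'])/K(c),1]); o=np.array(c['xyz'])
    return o+d*(z-o[2])/d[2]
E
python3 - <<'E'
from h import *
np.set_printoptions(precision=3,suppress=True)
for n in ('scene','top','wrist'):
    c=snap(n,n+'0.png'); print(n,c['vertical_fov'],c['cx'],c['cy'],c['xyz'],np.array(c['orientation']).tolist())
a=cv2.imread('pics/scene0.png');b=cv2.imread('pics/top0.png')
s=arm.sense();print(s)
E
```

```text
scene 54.002709039641736 279.73980921074553 201.83823745679 [ 0.865 -0.325  1.437] [[0.7099434102786485, 0.6689835303737364, -0.2200940487396587], [0.70425869817808, -0.6744724694819565, 0.22160003147884988], [-0.00020060518206760166, -0.31232663030808544, -0.9499747553266654]]
top 55.7948011363089 278.3849197625769 208.45298087824622 [ 0.442 -0.028  1.476] [[0.023912052537877974, -0.9949851038934683, 0.09712289520772047], [-0.9997079254313641, -0.0241393020092315, -0.0011653017744292567], [0.0035039368065278437, -0.09706666332274536, -0.9952717143063219]]
wrist 63.571315130258036 280.1587487196592 211.3673987124392 [ 0.268 -0.512  0.373] [[0.3541795712345885, -0.8985544216861014, -0.25914625713762035], [-0.9351757589359747, -0.3408330766257608, -0.09632815671619929], [-0.0017695249660530953, 0.27646476293765326, -0.9610224261874537]]
{'time': 0.15, 'joint_pos': array([-70.36 ,  18.341,  89.69 ,   0.001,  72.044,  -1.146]), 'qvel': array([ 0.018, -0.172, -0.171,  0.056,  0.04 ,  0.012]), 'tau': array([  0.   , -41.584, -23.435,   0.   ,   0.006,   0.   ]), 'ee_pos': array([ 0.204, -0.537,  0.231]), 'eef_rot': array([[ 0.935,  0.355, -0.   ],
       [ 0.355, -0.935,  0.001],
       [ 0.   , -0.001, -1.   ]]), 'wrist_force': array([0.992, 0.669, 0.084]), 'torque': array([ 0.018,  0.013, -0.044]), 'grasp_force': 0.0, 'grip_width': 0.08564133843377807}
```

View pics/scene0.png

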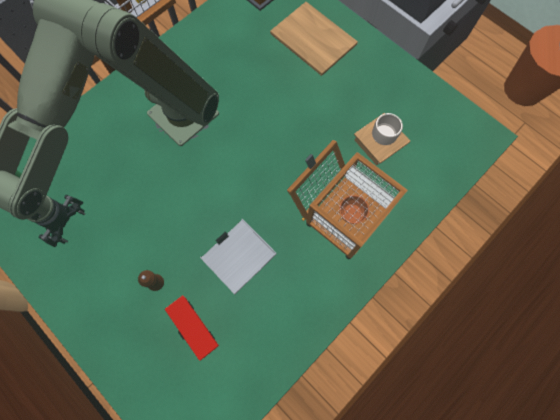

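View pics/top0.png

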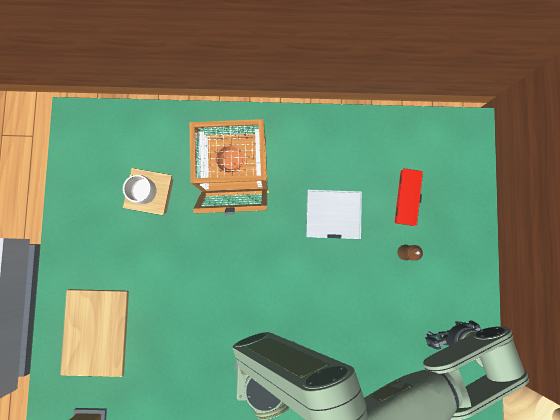

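The terracotta bowl is inside the safe and the crock is on the step, so the mid runners are the target (64 > 44 > 28). In the top view the safe roof spans about (190-268, 120-180), and the tray about (307-362, 190-238) with its tab at (334,237).

Run:
```python
import cv2,numpy as np
a=cv2.imread('pics/top0.png')
x=cv2.resize(a[110:220,180:280],None,fx=5,fy=5,interpolation=cv2.INTER_CUBIC)
y=cv2.resize(a[180:250,295:372],None,fx=3.8,fy=3.8,interpolation=cv2.INTER_CUBIC)
y=cv2.copyMakeBorder(y,0,550-y.shape[0],0,0,cv2.BORDER_CONSTANT)
cv2.imwrite('pics/c1.png',np.hstack([x,y])[:,:800])
b=cv2.imread('pics/scene0.png')
cv2.imwrite('pics/c2.png',cv2.resize(b[135:300,195:415],None,fx=3.6,fy=3.6,interpolation=cv2.INTER_CUBIC))
```

```text
(no output)
```

View pics/c1.png

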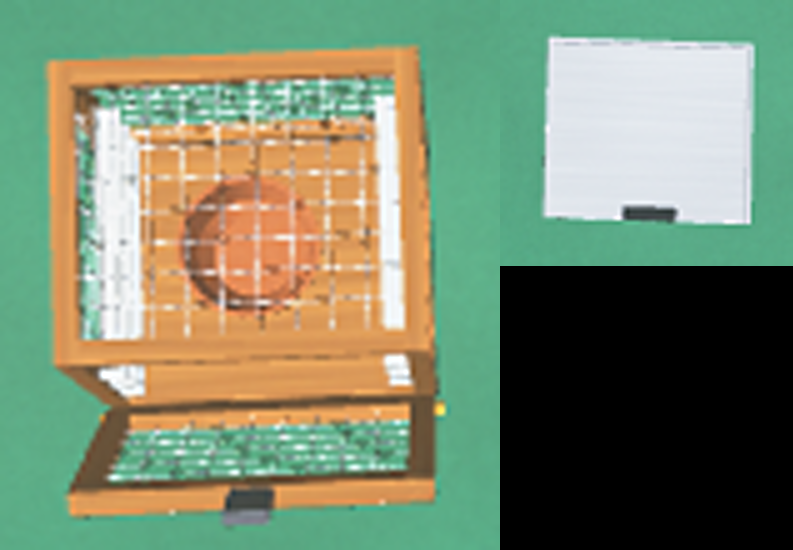

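View pics/c2.png

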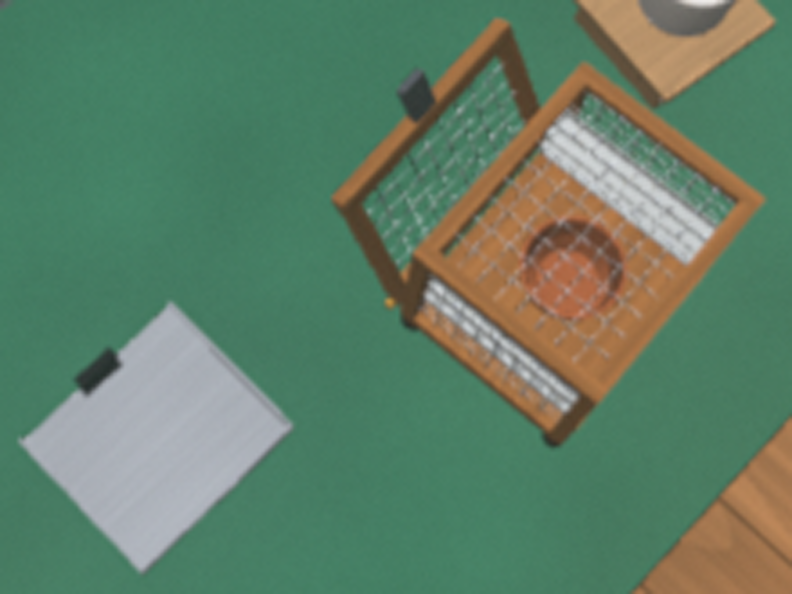

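```bash
cat > fit.py <<'E'
from h import *
from scipy.optimize import least_squares
np.set_printoptions(precision=4,suppress=True)
T=cal('top0.png');S=cal('scene0.png')
t5=lambda p:(np.array(p)+.5)/5-.5+[180,110]
t38=lambda p:(np.array(p)-[500,0]+.5)/3.8-.5+[295,180]
s36=lambda p:(np.array(p)+.5)/3.6-.5+[195,135]
def W(q,P):
    c,s=np.cos(q[3]),np.sin(q[3]); return np.array(P)@np.array([[c,s,0],[-s,c,0],[0,0,1]])+q[:3]
def fit(P,ut,us,q0,fixz=None):
    def r(q):
        q=q.copy(); 
        if fixz is not None:q[2]=fixz
        return np.r_[(proj(T,W(q,P))-ut).ravel(),(proj(S,W(q,P))-us).ravel()]
    o=least_squares(r,q0,loss='soft_l1');print(o.x,np.degrees(o.x[3]),'\n',r(o.x).round(1));return o.x
# FL FR BL BR
Ps=[[-.1,.12,.222],[-.1,-.12,.222],[.1,.12,.222],[.1,-.12,.222]]
for z in (None,0): s=fit(Ps,t5([(55,364),(433,345),(48,62),(418,47)]),s36([(585,65),(415,250),(765,200),(600,400)]),[.65,.15,0,0.],z)
Pt=[[-.088,.1,.004],[-.088,-.1,.004],[.088,.1,.014],[.088,-.1,.014]]
for z in (None,0): t=fit(Pt,t38([(545,216),(750,223),(549,38),(753,44)]),s36([(172,302),(20,440),(292,428),(142,572)]),[.45,-.2,0,0.],z)
if s is not None:
  s[2]=0
  def r(a):
    t=a[0]; L=np.array([-np.sin(t),0,np.cos(t)]);N=np.array([-np.cos(t),0,-np.sin(t)]);h=np.array([-.106,0,.04])
    Y=np.array([0,.119,0])
    A=[h+.172*L+o*N+k*Y for o in(-.006,.012) for k in (1,-1)]
    return (proj(T,W(s,A))-t5([(70,490),(433,478),(70,515),(435,500)])).ravel()
  o=least_squares(r,[.6]);print('door',o.x,r(o.x).round(1))
  t=o.x[0]; L=np.array([-np.sin(t),0,np.cos(t)])
  print('tab',W(s,np.array([-.106,0,.04])+.193*L))
E
python3 fit.py
```

```text
[0.7486 0.1408 0.0014 0.0676] 3.871945251315407 
 [-0.4  0.1 -0.8  0.7 -0.4 -0.5 -0.3 -0.5 -0.5 -0.7 -0.7  1.5  0.3  0.
 -0.5  1.5]
[ 0.7487  0.1411 -0.      0.0677] 3.881187950259654 
 [-0.4  0.2 -0.9  0.8 -0.4 -0.4 -0.4 -0.4 -0.5 -0.5 -0.6  1.6  0.2  0.1
 -0.5  1.6]
[ 0.5698 -0.2343  0.0069 -0.0141] -0.806036770855192 
 [-0.8  0.2 -0.5  0.4 -0.1 -0.6  0.1 -0.1 -0.4  0.3 -0.3  0.6  0.4 -0.7
 -0.5  0.4]
[ 0.5694 -0.2346 -0.     -0.014 ] -0.8008306279096795 
 [-0.8  0.3 -0.8  0.5 -0.2 -0.3 -0.2  0.2 -0.4  0.8 -0.1  1.   0.3 -0.3
 -0.4  0.6]
door [0.47] [-0.8  0.2 -0.  -0.6 -0.2  0.3 -0.2  0.2]
tab [0.5557 0.128  0.2121]
```

```bash
cat >> h.py <<'E'
from scipy.spatial.transform import Rotation as Ro, Slerp
SAFE=np.array([.7487,.1411,0,.0677]); TRAY=np.array([.5694,-.2346,0,-.014])
def SW(q,P):
    c,s=np.cos(q[3]),np.sin(q[3]); return np.array([[c,-s,0],[s,c,0],[0,0,1]])@np.array(P)+q[:3]
def Rt(yaw,tilt):  # tool x at yaw, tilted forward from straight down by tilt deg
    d=Ro.from_matrix([[1,0,0],[0,-1,0],[0,0,-1]])
    return Ro.from_rotvec([0,0,yaw])*Ro.from_rotvec([0,-np.radians(tilt),0])*d
def plan(wps,p=None,R=None):
    "wps: list of (pos, Rotation, nrows)"
    s=arm.sense()
    p=np.array(s['ee_pos']) if p is None else p; R=Ro.from_matrix(s['eef_rot']) if R is None else R
    for P,Q,n in wps:
        sl=Slerp([0,1],Ro.concatenate([R,Q])); q,r=p,R
        for i in range(1,n+1):
            p1=p+(np.array(P)-p)*i/n; R1=sl(i/n)
            d=r.inv().apply(p1-q)*1000; w=(r.inv()*R1).as_rotvec()
            print(' '.join('%.1f'%x for x in d),' '.join('%.4f'%x for x in w)); q,r=p1,R1
        p,R=np.array(P),Q; print('--')
E
python3 - <<'E'
from h import *
R=Rt(SAFE[3],0)
plan([(SW(SAFE,[-.15,0,.33]),R,14),(SW(SAFE,[-.152,0,.212]),R,3)])
E
```

```text
43.3 -34.6 -7.0 -0.0001 0.0000 0.0211
42.6 -35.5 -7.0 -0.0001 0.0000 0.0211
41.8 -36.4 -7.1 -0.0001 0.0000 0.0211
41.0 -37.3 -7.1 -0.0001 0.0000 0.0211
40.3 -38.1 -7.1 -0.0001 0.0000 0.0211
39.4 -39.0 -7.1 -0.0001 0.0000 0.0211
38.6 -39.8 -7.1 -0.0001 0.0000 0.0211
37.8 -40.6 -7.1 -0.0001 0.0000 0.0211
36.9 -41.4 -7.1 -0.0001 0.0000 0.0211
36.0 -42.2 -7.1 -0.0001 0.0000 0.0211
35.1 -42.9 -7.1 -0.0001 0.0000 0.0211
34.2 -43.6 -7.1 -0.0001 0.0000 0.0211
33.3 -44.3 -7.1 -0.0001 0.0000 0.0211
32.3 -45.0 -7.1 -0.0001 0.0000 0.0211
--
-0.7 0.0 39.3 0.0000 0.0000 0.0000
-0.7 0.0 39.3 0.0000 0.0000 0.0000
-0.7 0.0 39.3 0.0000 0.0000 0.0000
--
```

```bash
python3 -m creep '43 -35 -7 0 0 .021 0; 43 -35 -7 0 0 .021 0; 42 -36 -7 0 0 .021 0; 41 -37 -7 0 0 .021 0; 40 -38 -7 0 0 .021 0; 39 -39 -7 0 0 .021 0; 38.6 -40 -7 0 0 .021 0; 38 -40.6 -7 0 0 .021 0'; python3 -m creep '37 -41.4 -7 0 0 .021 0; 36 -42 -7 0 0 .021 0; 35 -43 -7 0 0 .021 0; 34 -43.6 -7 0 0 .021 0; 33 -44 -7 0 0 .021 0; 32 -45 -7 0 0 .021 0; 0 0 0 0 0 0 0; 0 0 0 0 0 0 0'
python3 - <<'E'
from h import *
snap('wrist','w1.png')
a=cv2.imread('pics/w1.png');cv2.imwrite('pics/w1b.png',cv2.resize(a,None,fx=1.42,fy=1.42,interpolation=cv2.INTER_CUBIC))
R=Rt(SAFE[3],0)
plan([(SW(SAFE,[-.15,0,.33]),R,1),(SW(SAFE,[-.152,0,.212]),R,3)])
E
```

```text
time: 1.15
ee_pos: [0.4302, -0.1547, 0.2875]
eef_rot: [[0.981, 0.193, 0.0], [0.193, -0.981, -0.0], [0.0, 0.0, -1.0]]
wrist_force: [-0.5, -0.5, 0.9]
grip_width: 0.0003
grasp_force: 0.0
time: 2.15
ee_pos: [0.5975, 0.1293, 0.3286]
eef_rot: [[0.998, 0.069, -0.002], [0.069, -0.998, -0.001], [-0.002, 0.001, -1.0]]
wrist_force: [-0.0, -0.5, -0.0]
grip_width: -0.0004
grasp_force: 0.0
1.8 -2.1 -1.1 0.0007 0.0012 0.0006
--
-0.7 0.0 39.3 0.0000 0.0000 0.0000
-0.7 0.0 39.3 0.0000 0.0000 0.0000
-0.7 0.0 39.3 0.0000 0.0000 0.0000
--
```

View pics/w1b.png

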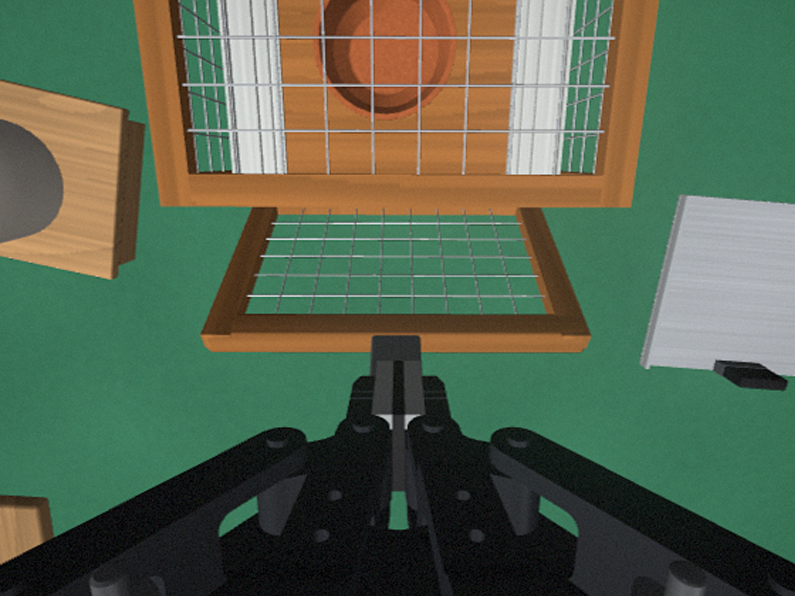

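Wrist view: safe front-top corners at about (162,207) and (633,207) in the enlarged view, the door's free-edge corners at about (203,335) and (590,337), and the fingertips over the door's tongue.

Run:
```python
from h import *
np.set_printoptions(precision=4,suppress=True)
c=cal('w1.png')
a=atz(c,162/1.42,207/1.42,.222);b=atz(c,633/1.42,207/1.42,.222)
m=(a+b)/2; d=a-b; yaw=np.arctan2(-d[0],d[1]); print(a,b,np.linalg.norm(d),yaw,m[:2]+.1*np.array([np.cos(yaw),np.sin(yaw)]))
for t in(.42,.47,.52):
    h=np.array([-.106,0,.04])+.172*np.array([-np.sin(t),0,np.cos(t)])+.006*np.array([np.cos(t),0,np.sin(t)])
    print(t,[proj(c,SW(SAFE,h+[0,y,0]))*1.42 for y in(.119,-.119)])
print('tip',proj(c,arm.sense()['ee_pos'])*1.42)
```

```text
[0.6359 0.253  0.222 ] [0.6523 0.0136 0.222 ] 0.23999109727524556 0.06842639494859602 [0.7438 0.1401]
0.42 [array([195.382, 315.921]), array([597.1126, 316.1414])]
0.47 [array([199.1943, 326.5982]), array([593.3347, 326.8071])]
0.52 [array([203.0784, 336.3799]), array([589.4869, 336.5782])]
tip [401.899  384.6161]
```

```bash
sed -i 's/^SAFE=np.array([^;]*;/SAFE=np.array([.746,.1405,0,.068]);/' h.py
python3 - <<'E'
from h import *
R=Rt(SAFE[3],0)
def C(t,r=.195): return SW(SAFE,[-.106-r*np.sin(t)+.005*np.cos(t)+.011,0,.04+r*np.cos(t)+.005*np.sin(t)])
plan([(SW(SAFE,[-.15,0,.21]),R,3)]+[(C(t),R,n) for t,n in ((.48,2),(.6,2),(.75,2),(.9,2),(1.05,2),(1.2,2),(1.3,1),(1.38,1))])
E
```

```text
-0.3 -0.6 39.6 0.0002 0.0004 0.0001
-0.3 -0.6 39.6 0.0002 0.0004 0.0001
-0.3 -0.6 39.6 0.0002 0.0004 0.0001
--
-15.3 -0.0 -2.6 0.0000 0.0000 0.0000
-15.3 0.0 -2.6 0.0000 0.0000 0.0000
--
-10.2 -0.0 5.8 0.0000 0.0000 0.0000
-10.2 0.0 5.8 0.0000 0.0000 0.0000
--
-11.6 0.0 8.8 0.0000 0.0000 0.0000
-11.6 -0.0 8.8 0.0000 0.0000 0.0000
--
-10.2 -0.0 10.5 0.0000 0.0000 0.0000
-10.2 0.0 10.5 0.0000 0.0000 0.0000
--
-8.5 -0.0 11.9 0.0000 0.0000 0.0000
-8.5 -0.0 11.9 0.0000 0.0000 0.0000
--
-6.6 -0.0 13.0 0.0000 0.0000 0.0000
-6.6 0.0 13.0 0.0000 0.0000 0.0000
--
-6.6 0.0 18.3 0.0000 0.0000 0.0000
--
-4.0 0.0 15.1 0.0000 0.0000 0.0000
--
```

```bash
python3 -m creep '-.3 -.6 40 0 0 0 0; -.3 -.6 40 0 0 0 0; -.3 -.6 39 0 0 0 0; -15 0 -2.6 0 0 0 0; -15 0 -2.6 0 0 0 0; -10 0 6 0 0 0 0; -10 0 6 0 0 0 0; -11.6 0 9 0 0 0 0'; python3 -m creep '-11.6 0 9 0 0 0 0; -10 0 10.5 0 0 0 0; -10 0 10.5 0 0 0 0; -8.5 0 12 0 0 0 0; -8.5 0 12 0 0 0 0; -6.6 0 13 0 0 0 0'
```

```text
time: 3.2
ee_pos: [0.5352, 0.1271, 0.195]
eef_rot: [[0.998, 0.069, 0.002], [0.069, -0.998, 0.0], [0.002, -0.0, -1.0]]
wrist_force: [0.7, -0.0, -0.1]
grip_width: 0.0002
grasp_force: 0.3
time: 3.95
ee_pos: [0.4799, 0.1232, 0.1266]
eef_rot: [[0.998, 0.069, -0.0], [0.069, -0.998, -0.0], [-0.0, 0.0, -1.0]]
wrist_force: [0.6, -0.6, 0.4]
grip_width: 0.0003
grasp_force: 0.1
```

Run:
```python
from h import *
snap('scene','s2.png');snap('top','t2.png')
a=cv2.imread('pics/s2.png')[110:260,260:410];b=cv2.imread('pics/t2.png')[100:250,170:320]
f=lambda x:cv2.resize(x,(400,400),interpolation=cv2.INTER_CUBIC)
cv2.imwrite('pics/v2.png',np.hstack([f(a),f(b)]))
```

```text
(no output)
```

View pics/v2.png

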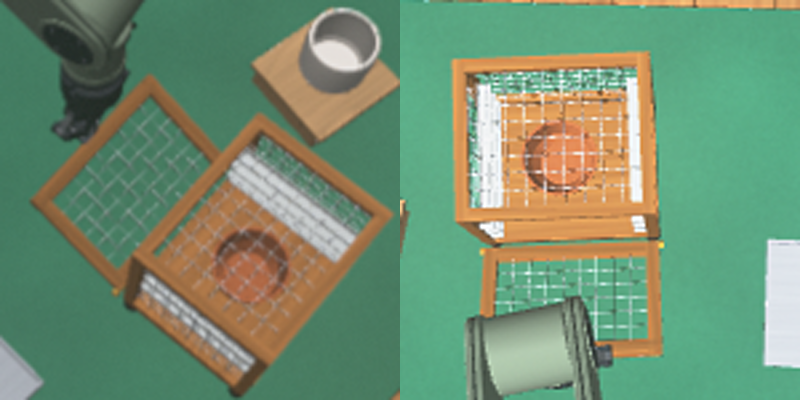

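The door is following (its leaf is now nearly flat). I'll continue to the stop.

```bash
python3 -m creep '-6.6 0 13 0 0 0 0; -6.6 0 18 0 0 0 0; -4 0 15 0 0 0 0; -1 0 4 0 0 0 0; 0 0 0 0 0 0 0'
python3 - <<'E'
from h import *
a=cv2.imread('pics/t2.png');snap('scene','s3.png')
R=Rt(SAFE[3],0);s=arm.sense()
p=s['ee_pos']
# tray grasp: tilt 60, grasp point at tab; TCP 19mm further
Q=Rt(TRAY[3],58); z=Q.apply([0,0,1])
G=SW(TRAY,[-.082,0,.032]); 
print('grasp tcp',G+.019*z,z)
pre=G+(.019-.12)*z
plan([(p+[0,0,.1],R,2),(pre+[0,0,.05],Q,8),(pre,Q,2),(G+.019*z,Q,5)])
E
```

```text
time: 4.68
ee_pos: [0.4624, 0.122, 0.0776]
eef_rot: [[0.998, 0.069, 0.0], [0.069, -0.998, -0.0], [0.0, 0.0, -1.0]]
wrist_force: [-0.5, 0.2, 0.6]
grip_width: -0.0
grasp_force: 0.0
grasp tcp [ 0.50351937 -0.23367761  0.02193153] [ 0.84796499 -0.01187229 -0.52991926]
0.1 -0.0 -50.0 -0.0000 -0.0006 0.0004
0.0 -0.0 -50.0 -0.0000 -0.0006 0.0004
--
-10.6 43.7 5.3 -0.0052 0.1265 0.0094
-10.8 43.7 4.1 -0.0052 0.1265 0.0094
-10.8 43.8 3.0 -0.0052 0.1265 0.0094
-10.7 43.9 1.9 -0.0052 0.1265 0.0094
-10.5 44.0 0.7 -0.0052 0.1265 0.0094
-10.1 44.1 -0.3 -0.0052 0.1265 0.0094
-9.6 44.2 -1.3 -0.0052 0.1265 0.0094
-8.9 44.3 -2.3 -0.0052 0.1265 0.0094
--
-21.2 0.0 13.2 0.0000 0.0000 0.0000
-21.2 0.0 13.2 0.0000 0.0000 0.0000
--
0.0 0.0 24.0 0.0000 0.0000 0.0000
0.0 -0.0 24.0 0.0000 0.0000 0.0000
-0.0 0.0 24.0 0.0000 0.0000 0.0000
0.0 -0.0 24.0 0.0000 0.0000 0.0000
0.0 0.0 24.0 0.0000 0.0000 0.0000
--
```

```bash
python3 -m creep '0 0 -50 0 0 0 0; 0 0 -50 0 0 0 0; -10.6 43.7 5.3 -.005 .1265 .0094 .5; -10.8 43.7 4 -.005 .1265 .0094 1; -10.8 43.8 3 -.005 .1265 .0094 1; -10.7 44 2 -.005 .1265 .0094 1; -10.5 44 .7 -.005 .1265 .0094 1; -10 44 0 -.005 .1265 .0094 1'; python3 -m creep '-9.6 44 -1 -.005 .1265 .0094 1; -9 44 -2 -.005 .1265 .0094 1; 0 0 0 0 0 0 1; 0 0 0 0 0 0 1';  python3 - <<'E'
from h import *
snap('wrist','w3.png')
Q=Rt(TRAY[3],58); z=Q.apply([0,0,1]); G=SW(TRAY,[-.082,0,.032]); pre=G+(.019-.12)*z
plan([(pre,Q,2),(G+.019*z,Q,5)])
print(arm.sense()['joint_pos'])
c=cal('w3.png')
for P in ([-.088,.1,.004],[-.088,-.1,.004],[-.088,.023,.046],[-.088,-.023,.046],[.088,.1,.014],[.088,-.1,.014]): print(proj(c,SW(TRAY,P)).round())
E
```

```text
time: 5.72
ee_pos: [0.4297, -0.0613, 0.1509]
eef_rot: [[0.85, 0.056, 0.524], [0.028, -0.998, 0.062], [0.526, -0.038, -0.849]]
wrist_force: [0.4, 1.0, 0.6]
grip_width: 0.0854
grasp_force: 0.0
time: 6.22
ee_pos: [0.4218, -0.0852, 0.1408]
eef_rot: [[0.812, 0.068, 0.58], [0.014, -0.995, 0.098], [0.583, -0.071, -0.809]]
wrist_force: [-0.7, 0.8, 0.6]
grip_width: 0.0856
grasp_force: 0.0
-25.4 74.6 9.3 -0.0550 0.1948 0.0025
-26.9 74.1 8.3 -0.0550 0.1948 0.0025
--
0.0 0.0 24.0 0.0000 0.0000 0.0000
0.0 -0.0 24.0 0.0000 0.0000 0.0000
-0.0 0.0 24.0 0.0000 0.0000 0.0000
0.0 -0.0 24.0 0.0000 0.0000 0.0000
0.0 0.0 24.0 0.0000 0.0000 0.0000
--
[-28.56008633   1.21294115 138.32974129  64.54418275  23.71835171
   1.98161891]
[351. 231.]
[594. 245.]
[462. 221.]
[527. 225.]
[354.  65.]
[562.  67.]
```

View pics/w3.png

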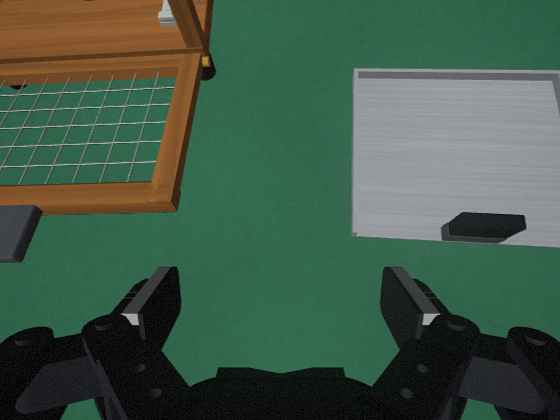

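Tray seen with front-left corner at (353,236) and tab at (450-525,212-240), matching the prediction within a few mm. The wrist is near a singularity, so I'll go above the tab and descend vertically instead.

Run:
```python
from h import *
Q=Rt(TRAY[3],58); z=Q.apply([0,0,1]); G=SW(TRAY,[-.082,0,.032])
plan([(G+.019*z+[-.005,0,.09],Q,8)])
```

```text
5.4 19.4 6.7 -0.0137 0.0487 0.0006
5.1 19.3 7.2 -0.0137 0.0487 0.0006
4.7 19.2 7.7 -0.0137 0.0487 0.0006
4.3 19.1 8.2 -0.0137 0.0487 0.0006
3.9 19.0 8.6 -0.0137 0.0487 0.0006
3.5 18.9 9.1 -0.0137 0.0487 0.0006
3.1 18.7 9.5 -0.0137 0.0487 0.0006
2.6 18.6 9.9 -0.0137 0.0487 0.0006
--
```

```bash
python3 -m creep '5.4 19.4 6.7 -.0137 .0487 0 1; 5 19.3 7.2 -.0137 .0487 0 1; 4.7 19 7.7 -.0137 .0487 0 1; 4.3 19 8.2 -.0137 .0487 0 1; 4 19 8.6 -.0137 .0487 0 1; 3.5 19 9 -.0137 .0487 0 1; 3 18.7 9.5 -.0137 .0487 0 1; 2.6 18.6 10 -.0137 .0487 0 1'
python3 - <<'E'
from h import *
Q=Rt(TRAY[3],58); z=Q.apply([0,0,1]); G=SW(TRAY,[-.082,0,.032])
plan([(G+.019*z+[-.002,0,.09],Q,3),(G+.019*z,Q,5)])
print(arm.sense()['joint_pos'])
E
```

```text
time: 7.28
ee_pos: [0.4993, -0.2334, 0.1115]
eef_rot: [[0.529, -0.009, 0.849], [-0.002, -1.0, -0.009], [0.849, 0.003, -0.529]]
wrist_force: [0.9, 0.1, 1.0]
grip_width: 0.0852
grasp_force: 0.0
0.5 0.1 0.6 -0.0009 -0.0005 0.0018
0.5 0.1 0.6 -0.0009 -0.0005 0.0018
0.5 0.1 0.6 -0.0009 -0.0005 0.0018
--
-15.1 -0.0 9.9 0.0000 0.0000 0.0000
-15.1 -0.0 9.9 0.0000 0.0000 0.0000
-15.1 -0.0 9.9 0.0000 0.0000 0.0000
-15.1 -0.0 9.9 0.0000 0.0000 0.0000
-15.1 -0.0 9.9 0.0000 0.0000 0.0000
--
[-47.19262157  22.69546879 140.50532732 123.36190427  47.57148637
 -73.68701161]
```

```bash
python3 -m creep '-15 0 10 0 0 0 1; -15 0 10 0 0 0 1; -15 0 10 0 0 0 1; -15 0 10 0 0 0 1; -14.5 0 11 0 0 0 1; 0 0 0 0 0 0 1'
python3 - <<'E'
from h import *
snap('wrist','w4.png'); print(arm.sense()['joint_pos'])
Q=Rt(TRAY[3],58); z=Q.apply([0,0,1]); G=SW(TRAY,[-.082,0,.032])
plan([(G+.019*z,Q,1)])
E
```

```text
time: 8.02
ee_pos: [0.5026, -0.2328, 0.02]
eef_rot: [[0.531, -0.009, 0.847], [-0.004, -1.0, -0.008], [0.847, 0.0, -0.531]]
wrist_force: [-0.9, 0.6, 0.5]
grip_width: 0.0855
grasp_force: 0.0
[-46.72293235  38.15347879 143.6504053  134.63575992  59.23851083
 -91.62085294]
1.4 0.6 0.2 -0.0034 0.0003 0.0040
--
```

View pics/w4.png

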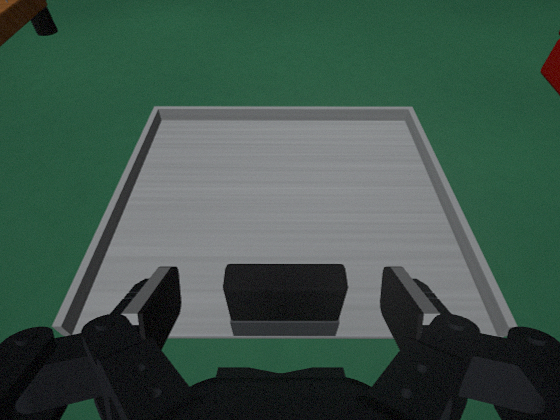

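Tab at (222-347, 264-335) is centred between the pads, and the tray's rear rim is horizontal at row 107, so the yaw is aligned. I'll close the gripper and lift.

```bash
python3 -m creep '1 0 0 0 0 0 .3; 0 0 0 0 0 0 .2; 0 0 0 0 0 0 .2; 0 0 0 0 0 0 .2; 0 0 0 0 0 0 .2' 115; python3 -m creep '8 0 -5 0 0 0 .2; 17 0 -11 0 0 0 .2; 26 0 -16 0 0 0 .2;26 0 -16 0 0 0 .2;0 0 0 0 0 0 .2' 115
python3 - <<'E'
from h import *
snap('wrist','w5.png');snap('scene','s5.png')
print(arm.sense()['joint_pos'],arm.sense()['torque'])
a=cv2.imread('pics/w5.png');b=cv2.imread('pics/s5.png')[120:330,170:450]
cv2.imwrite('pics/v5.png',np.vstack([cv2.resize(np.hstack([cv2.resize(a,(400,300)),cv2.resize(b,(400,300))]),None,fx=1,fy=1)]))
E
```

```text
time: 8.7
ee_pos: [0.5027, -0.234, 0.0232]
eef_rot: [[0.528, -0.011, 0.849], [-0.003, -1.0, -0.011], [0.849, 0.004, -0.528]]
wrist_force: [-1.9, 0.2, 6.8]
grip_width: 0.0438
grasp_force: 116.7
time: 9.32
ee_pos: [0.5023, -0.2339, 0.1143]
eef_rot: [[0.529, -0.011, 0.848], [0.0, -1.0, -0.013], [0.848, 0.007, -0.529]]
wrist_force: [-1.0, -0.8, -5.0]
grip_width: 0.0442
grasp_force: 117.3
[-46.71396671  22.55180498 140.21105421 123.56638742  46.90782972
 -73.2253228 ] [0.03169608 1.20633547 0.00887846]
```

View pics/v5.png

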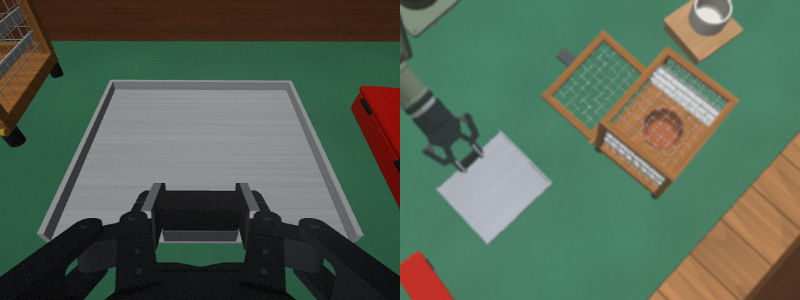

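Tray held level with its rear rim at about row 112 of the wrist image (107 before). I'll measure the droop numerically.

Run:
```python
from h import *
np.set_printoptions(precision=4,suppress=True)
def rear(f):
    a=cv2.imread('pics/'+f).astype(int); sat=a.max(2)-a.min(2); m=(sat<25)&(a.max(2)>70)
    rows=[np.argmax(m[60:200,u])+60 for u in range(180,400,10)]
    k=np.polyfit(range(180,400,10),rows,1)
    lr=[]
    for v in (130,160,190,220):
        x=np.where(m[v,:520])[0]; 
        lr.append((v,x.min(),x.max()))
    return np.polyval(k,280),k[0],lr
for f in('w4.png','w5.png'): print(f,rear(f))
c4=cal('w4.png');c5=cal('w5.png')
print('flat pred',proj(c4,SW(TRAY,[.088,0,.014])))
s=arm.sense();R=Ro.from_matrix(s['eef_rot']);p=np.array(s['ee_pos'])
# grasp ref: tray frame in tool (at grasp time tool p0,R0)
p0=np.array([.5027,-.234,.0232]);R0=Ro.from_matrix([[.528,-.011,.849],[-.003,-1,-.011],[.849,.004,-.528]])
G=SW(TRAY,[-.082,0,.032])
for dp in(-1,0,1,2,3,4):
    Rp=Ro.from_euler('y',dp,degrees=True)
    q=G+Rp.apply(SW(TRAY,[.088,0,.014])-G)
    w=p+(R*R0.inv()).apply(q-p0); print(dp,proj(c5,w))
```

```text
w4.png (np.float64(106.04065499717673), np.float64(0.0009599096555619286), [(130, np.int64(143), np.int64(423)), (160, np.int64(129), np.int64(437)), (190, np.int64(115), np.int64(452)), (220, np.int64(101), np.int64(466))])
w5.png (np.float64(112.12027103331452), np.float64(0.003218520609825077), [(130, np.int64(1), np.int64(502)), (160, np.int64(131), np.int64(430)), (190, np.int64(117), np.int64(443)), (220, np.int64(102), np.int64(457))])
flat pred [282.8556 103.4001]
-1 [280.0505 108.5917]
0 [280.0273 112.1359]
1 [280.0053 115.6574]
2 [279.9843 119.157 ]
3 [279.9644 122.6357]
4 [279.9456 126.0943]
```

```bash
cat >> h.py <<'E'
def tcp(x,y,z,dyaw=0,tilt=58.0):  # tool pose for tray_mid-underside at safe coords
    o=np.array([SAFE[0],SAFE[1],0,SAFE[3]+dyaw]); b=SW(SAFE,[x,y,z])
    return b+Ro.from_rotvec([0,0,o[3]]).apply([-.0647,0,.0232]), Rt(o[3],tilt)
E
python3 - <<'E'
from h import *
s=arm.sense();R=Ro.from_matrix(s['eef_rot']);p=np.array(s['ee_pos'])
P,Q=tcp(-.200,0,.120); print(P)
plan([([.475,p[1],.143],R,2),([P[0],P[1],.143],Q,10)])
E
```

```text
[0.48191175 0.12251427 0.1432    ]
6.3 0.2 -19.6 0.0000 0.0000 0.0000
6.3 0.2 -19.6 0.0000 0.0000 0.0000
--
0.2 -35.6 0.2 0.0068 0.0004 -0.0040
0.4 -35.6 0.4 0.0068 0.0004 -0.0040
0.5 -35.6 0.7 0.0068 0.0004 -0.0040
0.7 -35.6 0.9 0.0068 0.0004 -0.0040
0.8 -35.6 1.2 0.0068 0.0004 -0.0040
0.9 -35.5 1.4 0.0068 0.0004 -0.0040
1.1 -35.5 1.7 0.0068 0.0004 -0.0040
1.2 -35.5 1.9 0.0068 0.0004 -0.0040
1.4 -35.5 2.1 0.0068 0.0004 -0.0040
1.5 -35.5 2.4 0.0068 0.0004 -0.0040
--
```

```bash
python3 -m creep '6.3 0 -19.6 0 0 0 .2; 6.3 0 -19.6 0 0 0 .2; .2 -25 .2 .0068 0 -.004 .2; .4 -36 .4 .0068 0 -.004 .2; .5 -36 .7 .0068 0 -.004 .2' 115; python3 -c "
from h import *
print(arm.sense()['joint_pos'])
P,Q=tcp(-.200,0,.120)
plan([(P,Q,8)])"
```

```text
time: 10.05
ee_pos: [0.4766, -0.1354, 0.1416]
eef_rot: [[0.535, 0.012, 0.845], [0.006, -1.0, 0.01], [0.845, 0.0, -0.535]]
wrist_force: [-1.0, -0.2, -3.3]
grip_width: 0.044
grasp_force: 118.6
[-36.33394799  13.74269743 147.71066861 132.73322997  43.81542712
 -73.95660336]
0.7 -32.2 0.8 0.0060 0.0007 -0.0037
0.8 -32.2 1.0 0.0060 0.0007 -0.0037
1.0 -32.2 1.2 0.0060 0.0007 -0.0037
1.1 -32.2 1.3 0.0060 0.0007 -0.0037
1.2 -32.2 1.5 0.0060 0.0007 -0.0037
1.3 -32.2 1.7 0.0060 0.0007 -0.0037
1.4 -32.2 1.9 0.0060 0.0007 -0.0037
1.6 -32.1 2.1 0.0060 0.0007 -0.0037
--
```

Joint 3 is near its range, so I'll transit higher (where it unfolds), then lower in front of the safe.

```bash
python3 -m creep '31 0 -19.6 0 0 0 .2; 31 0 -19.6 0 0 0 .2; 31 0 -19.6 0 0 0 .2; .7 -32 .8 .006 0 -.0037 .2; .8 -32 1 .006 0 -.0037 .2; 1 -32 1.2 .006 0 -.0037 .2' 115; python3 -c "
from h import *
print(arm.sense()['joint_pos'])
P,Q=tcp(-.197,0,.120)
plan([(P+[0,0,.11],Q,6)])"
```

```text
time: 10.8
ee_pos: [0.478, -0.0391, 0.2514]
eef_rot: [[0.535, 0.034, 0.844], [0.019, -0.999, 0.028], [0.845, 0.001, -0.535]]
wrist_force: [1.4, 0.2, -3.1]
grip_width: 0.0434
grasp_force: 119.6
[-15.97166705  -6.76919783 140.44584999 122.95264299  17.9881387
 -44.12663554]
1.4 -26.9 1.6 0.0049 0.0011 -0.0029
1.5 -26.9 1.7 0.0049 0.0011 -0.0029
1.5 -26.9 1.8 0.0049 0.0011 -0.0029
1.6 -26.9 2.0 0.0049 0.0011 -0.0029
1.7 -26.9 2.1 0.0049 0.0011 -0.0029
1.8 -26.8 2.2 0.0049 0.0011 -0.0029
--
```

```bash
python3 -m creep '-34 0 21 0 0 0 .2; 1.4 -20 1.6 .0035 0 -.0022 .2; 1.4 -20 1.6 .0035 0 -.0022 .2; 1.4 -20 1.6 .0035 0 -.0022 .2' 115; python3 -c "
from h import *
print(arm.sense()['joint_pos'])
P,Q=tcp(-.197,0,.120)
plan([(P+[0,0,.06],Q,5)])"
```

```text
time: 11.3
ee_pos: [0.4817, 0.0227, 0.2197]
eef_rot: [[0.537, 0.051, 0.842], [0.025, -0.999, 0.045], [0.843, -0.003, -0.538]]
wrist_force: [1.1, -0.7, -4.0]
grip_width: 0.044
grasp_force: 119.7
[ -0.80496606  -2.75185072 143.89892457 169.94510293  18.83257351
 -82.34784717]
-1.9 -19.9 3.2 0.0026 0.0018 -0.0023
-1.9 -19.9 3.3 0.0026 0.0018 -0.0023
-1.9 -19.9 3.3 0.0026 0.0018 -0.0023
-1.8 -19.9 3.4 0.0026 0.0018 -0.0023
-1.8 -19.9 3.4 0.0026 0.0018 -0.0023
--
```

```bash
python3 -m creep '-2 -20 3.2 .0026 .0018 -.0023 .2; -2 -20 3.3 .0026 .0018 -.0023 .2; -2 -20 3.3 .0026 .0018 -.0023 .2; -2 -20 3.4 .0026 .0018 -.0023 .2; -2 -20 3.4 .0026 .0018 -.0023 .2; 0 0 0 0 0 0 .2' 115; python3 -c "
from h import *
print(arm.sense()['joint_pos'])
P,Q=tcp(-.197,0,.120)
plan([(P+[0,0,.02],Q,3),(P,Q,1)])"
```

```text
time: 12.05
ee_pos: [0.485, 0.1235, 0.203]
eef_rot: [[0.528, 0.071, 0.846], [0.039, -0.998, 0.059], [0.849, 0.002, -0.529]]
wrist_force: [0.1, -0.2, -4.3]
grip_width: 0.0438
grasp_force: 120.0
[  23.16659436    2.65788478  143.40541208  217.04740062   27.5753707
 -113.47827048]
-11.3 0.2 7.0 -0.0004 -0.0003 0.0010
-11.3 0.2 7.0 -0.0004 -0.0003 0.0010
-11.3 0.2 7.0 -0.0004 -0.0003 0.0010
--
-17.0 0.0 10.6 0.0000 0.0000 0.0000
--
```

```bash
python3 -m creep '-17 0 10.6 0 0 0 .2; -17 0 10.6 0 0 0 .2; -17 0 10.6 0 0 0 .2; 0 0 0 0 0 0 .2' 115; python3 -c "
from h import *
s=arm.sense();print(s['joint_pos'],s['ee_pos'])
P,Q=tcp(-.197,0,.119)
P2,_=tcp(-.17,0,.119);P3,_=tcp(-.09,0,.119)
plan([(P,Q,1),(P2,Q,2),(P3,Q,6)])
snap('wrist','w6.png')"
```

```text
time: 12.55
ee_pos: [0.4852, 0.1213, 0.143]
eef_rot: [[0.528, 0.067, 0.846], [0.038, -0.998, 0.056], [0.848, 0.003, -0.53]]
wrist_force: [0.2, 0.0, -4.5]
grip_width: 0.0437
grasp_force: 120.0
[ 22.89263046  13.25011127 148.94723771 204.81854309  41.46875772
 -98.88710114] [0.48523339 0.12134096 0.14301456]
-0.8 -1.4 0.2 0.0020 -0.0003 0.0020
--
7.2 -0.0 11.4 0.0000 0.0000 0.0000
7.2 -0.0 11.4 0.0000 0.0000 0.0000
--
7.1 -0.0 11.3 0.0000 0.0000 0.0000
7.1 0.0 11.3 0.0000 0.0000 0.0000
7.1 -0.0 11.3 0.0000 0.0000 0.0000
7.1 -0.0 11.3 0.0000 0.0000 0.0000
7.1 0.0 11.3 0.0000 0.0000 0.0000
7.1 -0.0 11.3 0.0000 0.0000 0.0000
--
```

```bash
python3 -m creep '-.8 -1.4 .2 .002 0 .002 .2; 5.3 0 8.5 0 0 0 .2; 5.3 0 8.5 0 0 0 .2; 5.3 0 8.5 0 0 0 .2; 5.3 0 8.5 0 0 0 .2; 0 0 0 0 0 0 .2' 115; python3 -c "
from h import *
s=arm.sense();print(s['torque'])
P,Q=tcp(-.157,0,.119)
P3,_=tcp(-.09,0,.119)
plan([(P,Q,1),(P3,Q,7)])
snap('wrist','w7.png');snap('top','t7.png')"
```

```text
time: 13.35
ee_pos: [0.5273, 0.1268, 0.1461]
eef_rot: [[0.521, 0.069, 0.851], [0.033, -0.998, 0.06], [0.853, -0.003, -0.522]]
wrist_force: [0.1, -0.2, -3.9]
grip_width: 0.0439
grasp_force: 119.9
[-0.0782654   1.15913737 -0.01584018]
-4.7 1.2 -0.1 -0.0020 -0.0091 -0.0021
--
5.1 0.0 8.1 0.0000 0.0000 0.0000
5.1 -0.0 8.1 0.0000 0.0000 0.0000
5.1 0.0 8.1 0.0000 0.0000 0.0000
5.1 0.0 8.1 0.0000 0.0000 0.0000
5.1 0.0 8.1 0.0000 0.0000 0.0000
5.1 -0.0 8.1 0.0000 0.0000 0.0000
5.1 0.0 8.1 0.0000 0.0000 0.0000
--
```

```bash
python3 -m creep '-4 1.2 0 -.002 -.009 -.002 .2; 5 0 8 0 0 0 .2; 5 0 8 0 0 0 .2; 5 0 8 0 0 0 .2; 5 0 8 0 0 0 .2; 0 0 0 0 0 0 .2' 115; python3 -c "
from h import *
s=arm.sense();print(s['torque'],s['joint_pos'])
P,Q=tcp(-.117,0,.119)
P3,_=tcp(-.05,0,.119)
plan([(P,Q,1),(P3,Q,7)])"
```

```text
time: 14.2
ee_pos: [0.5629, 0.128, 0.1427]
eef_rot: [[0.529, 0.068, 0.846], [0.036, -0.998, 0.058], [0.848, 0.0, -0.53]]
wrist_force: [0.3, -0.8, -3.6]
grip_width: 0.0442
grasp_force: 119.9
[-0.12019725  1.22378572  0.0096336 ] [ 18.38508994  17.21397919 140.03356055 201.01031044  36.27714948
 -99.41216259]
0.6 0.0 1.8 -0.0001 -0.0001 0.0001
--
5.1 0.0 8.1 0.0000 0.0000 0.0000
5.1 0.0 8.1 0.0000 0.0000 0.0000
5.1 0.0 8.1 0.0000 0.0000 0.0000
5.1 -0.0 8.1 0.0000 0.0000 0.0000
5.1 0.0 8.1 0.0000 0.0000 0.0000
5.1 0.0 8.1 0.0000 0.0000 0.0000
5.1 0.0 8.1 0.0000 0.0000 0.0000
--
```

```bash
python3 -m creep '5.2 0 8.2 0 0 0 .2; 5.2 0 8.2 0 0 0 .2; 5.2 0 8.2 0 0 0 .2; 5.2 0 8.2 0 0 0 .2; 5.2 0 8.2 0 0 0 .2; 5.2 0 8.2 0 0 0 .2; 0 0 0 0 0 0 .2' 115; python3 -c "
from h import *
s=arm.sense();print(s['torque'])
P,Q=tcp(-.05,0,.119)
P3,_=tcp(-.01,0,.119)
plan([(P,Q,1),(P3,Q,5)])"
```

```text
time: 15.08
ee_pos: [0.6209, 0.1321, 0.143]
eef_rot: [[0.529, 0.068, 0.846], [0.036, -0.998, 0.058], [0.848, 0.0, -0.53]]
wrist_force: [-0.1, -0.3, -3.2]
grip_width: 0.0439
grasp_force: 119.9
[-0.09054379  1.14401412 -0.04262548]
5.0 0.1 9.5 -0.0002 -0.0001 0.0001
--
4.2 -0.0 6.8 0.0000 0.0000 0.0000
4.2 -0.0 6.8 0.0000 0.0000 0.0000
4.2 0.0 6.8 0.0000 0.0000 0.0000
4.2 -0.0 6.8 0.0000 0.0000 0.0000
4.2 -0.0 6.8 0.0000 0.0000 0.0000
--
```

```bash
python3 -m creep '4.5 0 7.2 0 0 0 .2; 4.5 0 7.2 0 0 0 .2; 4.5 0 7.2 0 0 0 .2; 4.2 0 6.8 0 0 0 .2; 4.2 0 6.8 0 0 0 .2; 0 0 0 0 0 0 .2' 115; python3 -c "
from h import *
s=arm.sense();print(s['torque'])
P,Q=tcp(-.012,0,.119)
P3,_=tcp(-.0,0,.119)
plan([(P,Q,1),(P3,Q,4)])"
```

```text
time: 15.82
ee_pos: [0.6621, 0.1349, 0.1428]
eef_rot: [[0.529, 0.068, 0.846], [0.036, -0.998, 0.058], [0.848, 0.0, -0.53]]
wrist_force: [0.3, -0.1, -3.9]
grip_width: 0.0437
grasp_force: 120.0
[-0.09684546  1.17381778  0.01699827]
3.5 0.1 6.6 -0.0002 0.0002 0.0003
--
1.6 0.0 2.5 0.0000 0.0000 0.0000
1.6 0.0 2.5 0.0000 0.0000 0.0000
1.6 -0.0 2.5 0.0000 0.0000 0.0000
1.6 0.0 2.5 0.0000 0.0000 0.0000
--
```

```bash
python3 -m creep '2.1 0 3.4 0 0 0 .2; 2.1 0 3.4 0 0 0 .2; 2.1 0 3.4 0 0 0 .2; 0 0 0 0 0 0 .2' 115;  python3 -m creep '1.1 0 1.7 0 0 0 .2; 1.1 0 1.7 0 0 0 .2; 0 0 0 0 0 0 .2' 115
```

```text
time: 16.32
ee_pos: [0.6737, 0.1357, 0.1426]
eef_rot: [[0.529, 0.068, 0.846], [0.036, -0.998, 0.058], [0.848, 0.0, -0.53]]
wrist_force: [-0.0, 0.0, -3.3]
grip_width: 0.044
grasp_force: 120.0
time: 16.7
ee_pos: [0.6775, 0.136, 0.1426]
eef_rot: [[0.529, 0.068, 0.846], [0.036, -0.998, 0.058], [0.848, 0.0, -0.531]]
wrist_force: [0.8, 0.8, -3.9]
grip_width: 0.0441
grasp_force: 120.0
```

```bash
python3 -m creep '.8 0 1.3 0 0 0 .2; .8 0 1.3 0 0 0 .2; 0 0 0 0 0 0 .2' 115
```

```text
time: 17.08
ee_pos: [0.6806, 0.1362, 0.1426]
eef_rot: [[0.529, 0.068, 0.846], [0.036, -0.998, 0.058], [0.848, 0.0, -0.531]]
wrist_force: [0.0, -0.0, -4.2]
grip_width: 0.0441
grasp_force: 120.0
```

```bash
python3 -m creep '.5 0 .85 0 0 0 .2; .5 0 .85 0 0 0 .2; 0 0 0 0 0 0 .2' 115; python3 -m creep '.5 0 .85 0 0 0 .2; .5 0 .85 0 0 0 .2; 0 0 0 0 0 0 .2' 115; python3 -c "
from h import *
snap('scene','s8.png');snap('top','t8.png');snap('wrist','w8.png')"
```

```text
time: 17.45
ee_pos: [0.6822, 0.1363, 0.1422]
eef_rot: [[0.53, 0.068, 0.845], [0.037, -0.998, 0.058], [0.847, 0.0, -0.531]]
wrist_force: [-0.9, -0.8, -4.8]
grip_width: 0.0438
grasp_force: 120.0
time: 17.82
ee_pos: [0.6821, 0.1362, 0.1409]
eef_rot: [[0.533, 0.069, 0.843], [0.037, -0.998, 0.058], [0.845, 0.0, -0.534]]
wrist_force: [-10.9, -1.4, -0.1]
grip_width: 0.0444
grasp_force: 121.5
```

Contact with the back (-11 N). I'll ease off and lower.

```bash
python3 -m creep '-1 0 -1.5 0 0 0 .2; -2.5 0 1.6 0 0 0 .2; -2.5 0 1.6 0 0 0 .2; 0 0 0 0 0 0 .2' 115; python3 -m creep '-1.3 0 .8 0 0 0 .2; -1.3 0 .8 0 0 0 .2; 0 0 0 0 0 0 .2' 115
```

```text
time: 18.48
ee_pos: [0.6822, 0.1363, 0.1362]
eef_rot: [[0.53, 0.068, 0.845], [0.037, -0.998, 0.058], [0.847, 0.0, -0.531]]
wrist_force: [-5.2, -1.5, -3.3]
grip_width: 0.044
grasp_force: 120.5
time: 18.85
ee_pos: [0.6821, 0.1362, 0.1331]
eef_rot: [[0.53, 0.069, 0.845], [0.037, -0.998, 0.058], [0.847, 0.001, -0.531]]
wrist_force: [-6.7, -1.4, -1.6]
grip_width: 0.0438
grasp_force: 120.8
```

```bash
python3 -m creep '-1 0 0 0 0 0 .2; -.8 0 .5 0 0 0 .2; 0 0 0 0 0 0 .2' 115; python3 -c "
from h import *
s=arm.sense();print(s['torque'])"
```

```text
time: 19.23
ee_pos: [0.682, 0.1362, 0.1323]
eef_rot: [[0.528, 0.069, 0.846], [0.037, -0.998, 0.058], [0.848, 0.001, -0.529]]
wrist_force: [-7.9, -0.1, 0.6]
grip_width: 0.0438
grasp_force: 121.2
[-0.328775    0.84445829 -0.08653728]
```

```bash
python3 -m creep '0 0 0 0 0 0 .7; 0 0 0 0 0 0 .85; 0 0 0 0 0 0 .85;-5 0 -9 0 0 0 .85; -10 0 -17 0 0 0 .85; -16 0 -25 0 0 0 .85; -16 0 -25 0 0 0 .85; 0 0 0 0 0 0 .85'; python3 -c "
from h import *
c=snap('wrist','w9.png');snap('scene','s9.png');snap('top','t9.png')
print(arm.sense()['joint_pos'])
b=cv2.imread('pics/s9.png')[130:280,280:420]; 
a=cv2.imread('pics/w9.png')
cv2.imwrite('pics/v9.png',np.hstack([cv2.resize(a,(440,330)),cv2.resize(b,(308,330),interpolation=cv2.INTER_CUBIC)]))
for z in(.109,.115):
  print([proj(c,SW(SAFE,[-.088,y,z+.004])).round() for y in(.1,-.1)],[proj(c,SW(SAFE,[-.088,y,z+.046])).round() for y in(.023,-.023)],[proj(c,SW(SAFE,[.088,y,z+.014])).round() for y in(.1,-.1)])
"
```

```text
time: 20.23
ee_pos: [0.5903, 0.1299, 0.1313]
eef_rot: [[0.532, 0.069, 0.844], [0.038, -0.998, 0.058], [0.846, 0.001, -0.533]]
wrist_force: [-0.8, -0.3, -0.2]
grip_width: 0.0725
grasp_force: 0.0
[ 17.11013047  20.25330052 136.98350421 199.15179826  36.15084599
 -98.59698948]
[array([124., 193.]), array([438., 193.])] [array([239., 139.]), array([324., 139.])] [array([177.,  56.]), array([385.,  56.])]
[array([121., 186.]), array([442., 186.])] [array([238., 129.]), array([325., 129.])] [array([175.,  49.]), array([387.,  49.])]
```

View pics/v9.png

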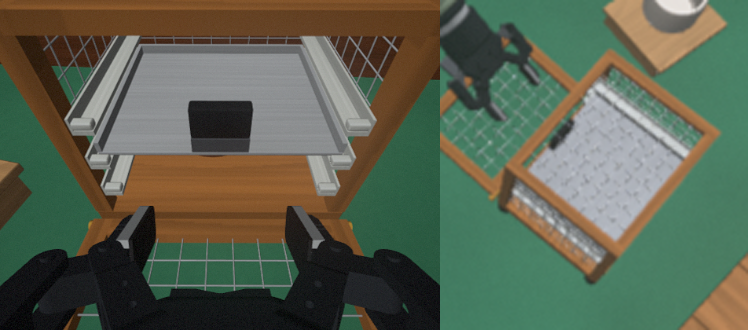

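Picture: the tray's front edge (row ~195 of the wrist image, 193 expected if seated, 186 if on the stops) and rear rim (57 vs 56) show it level on the middle runners. Door is lowered with the bowl untouched. Next I'll grip the door tongue across its width and swing it up.

```bash
cat >> h.py <<'E'
def tong(t,r=.203,tilt=40,d=.012):
    Q=Rt(SAFE[3],tilt); return SW(SAFE,[-.106-r*np.sin(t),0,.04+r*np.cos(t)])+d*Q.apply([0,0,1]),Q
E
python3 - <<'E'
from h import *
P,Q=tong(1.4); print(P)
plan([(P+[0,0,.085],Q,5),(P,Q,5)])
E
```

```text
[0.44835664 0.120229   0.0653108 ]
-12.5 0.0 -26.6 -0.0001 -0.0631 0.0001
-14.1 0.0 -25.8 -0.0001 -0.0631 0.0001
-15.7 0.0 -24.8 -0.0001 -0.0631 0.0001
-17.3 0.0 -23.8 -0.0001 -0.0631 0.0001
-18.7 0.0 -22.7 -0.0001 -0.0631 0.0001
--
-10.9 0.0 13.0 0.0000 0.0000 0.0000
-10.9 0.0 13.0 0.0000 0.0000 0.0000
-10.9 0.0 13.0 0.0000 0.0000 0.0000
-10.9 0.0 13.0 0.0000 0.0000 0.0000
-10.9 0.0 13.0 0.0000 0.0000 0.0000
--
```

```bash
python3 -m creep '-12.5 0 -26.6 0 -.063 0 .85; -14 0 -25.8 0 -.063 0 .85; -15.7 0 -24.8 0 -.063 0 .85; -17.3 0 -23.8 0 -.063 0 .85; -18.7 0 -22.7 0 -.063 0 .85; 0 0 0 0 0 0 .85; 0 0 0 0 0 0 .85';  python3 - <<'E'
from h import *
P,Q=tong(1.4); c=snap('wrist','w10.png'); print(arm.sense()['joint_pos'])
for r in(.172,.214): print([proj(c,SW(SAFE,[-.106-r*np.sin(1.4)+.005*.17,y,.04+r*np.cos(1.4)+.005])).round() for y in(.015,-.015)])
a=c['frame'].astype(int)
# dark steel tongue over green: print a coarse brightness map round it
plan([(P+[0,0,.085],Q,1),(P,Q,5)])
E
```

```text
time: 21.25
ee_pos: [0.4557, 0.1172, 0.1399]
eef_rot: [[0.748, 0.07, 0.66], [0.055, -0.998, 0.044], [0.661, 0.003, -0.75]]
wrist_force: [-0.1, 0.5, 1.0]
grip_width: 0.0722
grasp_force: 0.0
[  20.28579181    4.00470183  139.96633668  249.21508338   11.53815481
 -146.55641231]
[array([253., 272.]), array([298., 272.])]
[array([249., 338.]), array([301., 338.])]
1.8 -3.5 -12.6 0.0006 -0.0237 0.0032
--
-10.9 0.0 13.0 0.0000 0.0000 0.0000
-10.9 0.0 13.0 0.0000 0.0000 0.0000
-10.9 0.0 13.0 0.0000 0.0000 0.0000
-10.9 0.0 13.0 0.0000 0.0000 0.0000
-10.9 0.0 13.0 0.0000 0.0000 0.0000
--
```

```bash
python3 -m creep '-10.9 0 13 0 .05 0 .85; -10.9 0 13 0 .05 0 .85; 0 0 0 0 0 0 .85; 0 0 0 0 0 0 .85';  python3 - <<'E'
from h import *
print(arm.sense()['joint_pos'])
P,Q=tong(1.4,tilt=45)
plan([(P+[0,0,.04],Q,2),(P,Q,3)])
E
```

```text
time: 21.8
ee_pos: [0.4561, 0.1098, 0.1152]
eef_rot: [[0.707, 0.054, 0.706], [0.052, -0.998, 0.024], [0.706, 0.02, -0.708]]
wrist_force: [0.4, -0.2, -0.5]
grip_width: 0.0724
grasp_force: 0.0
[  21.20902976    8.73259295  144.84728096  219.58261371   21.44263195
 -115.2660931 ]
-5.4 -5.5 0.9 0.0120 0.0009 0.0018
-5.4 -5.5 1.0 0.0120 0.0009 0.0018
--
-9.4 0.0 9.4 0.0000 0.0000 0.0000
-9.4 0.0 9.4 0.0000 0.0000 0.0000
-9.4 0.0 9.4 0.0000 0.0000 0.0000
--
```

```bash
python3 -m creep '-3 -5.5 0 .012 0 .002 .85; -3 -5.5 0 .012 0 .002 .85; -9 0 9 0 0 0 .85; 0 0 0 0 0 0 .85';  python3 - <<'E'
from h import *
print(arm.sense()['joint_pos'])
P,Q=tong(1.4,r=.199,tilt=45)
plan([(P,Q,3)])
E
```

```text
time: 22.3
ee_pos: [0.4508, 0.1204, 0.0979]
eef_rot: [[0.707, 0.068, 0.704], [0.048, -0.998, 0.048], [0.706, -0.0, -0.709]]
wrist_force: [-0.7, 0.2, 0.8]
grip_width: 0.0724
grasp_force: 0.0
[  22.24204579   11.55474101  146.69357656  211.72672116   24.9897548
 -106.01291128]
-7.1 -0.0 8.2 0.0000 0.0007 -0.0002
-7.1 -0.0 8.2 0.0000 0.0007 -0.0002
-7.1 -0.0 8.2 0.0000 0.0007 -0.0002
--
```

Now descend onto the tongue and grip it lightly.

```bash
python3 -m creep '-7.1 0 8.2 0 0 0 .85; -7.1 0 8.2 0 0 0 .85; -7.1 0 8.2 0 0 0 .85; 0 0 0 0 0 0 .85; 0 0 0 0 0 0 .1; 0 0 0 0 0 0 .1; 0 0 0 0 0 0 .1; 0 0 0 0 0 0 .1' 30;  python3 - <<'E'
from h import *
s=arm.sense();print(s['joint_pos']);p=np.array(s['ee_pos']);R=Ro.from_matrix(s['eef_rot'])
r=.199; base,_=tong(1.4,r,45)
L=[]
for t in(1.3,1.2,1.1,1.0,.9,.8,.7,.6,.5,.4,.3,.2):
    P,_=tong(t,r,45); L.append((p+P-base,R,1))
plan(L)
E
```

```text
time: 23.3
ee_pos: [0.4528, 0.1209, 0.0661]
eef_rot: [[0.706, 0.068, 0.705], [0.047, -0.998, 0.049], [0.707, -0.001, -0.707]]
wrist_force: [-4.3, 2.9, 6.2]
grip_width: 0.0291
grasp_force: 29.8
[ 22.12527544  17.96015258 149.12502091 203.87643607  32.90886098
 -97.2391364 ]
16.8 -0.0 -10.6 0.0000 -0.0000 -0.0000
--
17.8 -0.0 -8.9 0.0000 -0.0000 -0.0000
--
18.6 -0.0 -7.1 0.0000 -0.0000 -0.0000
--
19.2 -0.0 -5.2 0.0000 -0.0000 -0.0000
--
19.6 -0.0 -3.3 0.0000 -0.0000 -0.0000
--
19.8 -0.0 -1.3 0.0000 -0.0000 -0.0000
--
19.9 -0.0 0.7 0.0000 -0.0000 -0.0000
--
19.7 -0.0 2.7 0.0000 -0.0000 -0.0000
--
19.3 -0.0 4.6 0.0000 -0.0000 -0.0000
--
18.8 -0.0 6.5 0.0000 -0.0000 -0.0000
--
18.0 -0.0 8.4 0.0000 -0.0000 -0.0000
--
17.1 0.0 10.1 0.0000 -0.0000 -0.0000
--
```

Run:
```python
from h import *
s=arm.sense();p=np.array(s['ee_pos']);R=Ro.from_matrix(s['eef_rot'])
r=.199; base,B=tong(1.4,r,45)
L=[]
for i,t in enumerate((1.3,1.2,1.1,1.0,.9,.8,.7,.6,.5,.4,.3,.2,.1)):
    P,Q=tong(t,r,45+2.3*(i+1)); L.append((p+P-base,Q,1))
plan(L)
```

```text
17.3 -0.0 -10.7 -0.0013 0.0404 -0.0007
--
18.6 -0.0 -8.2 0.0000 0.0401 0.0000
--
19.6 0.0 -5.6 0.0000 0.0401 0.0000
--
20.2 -0.0 -2.9 0.0000 0.0401 0.0000
--
20.4 0.0 -0.1 0.0000 0.0401 -0.0000
--
20.2 -0.0 2.7 0.0000 0.0401 0.0000
--
19.6 -0.0 5.4 0.0000 0.0401 -0.0000
--
18.7 0.0 8.0 0.0000 0.0401 0.0000
--
17.4 -0.0 10.5 0.0000 0.0401 -0.0000
--
15.7 0.0 12.8 0.0000 0.0401 0.0000
--
13.8 -0.0 14.8 -0.0000 0.0401 -0.0000
--
11.6 0.0 16.5 0.0000 0.0401 -0.0000
--
9.2 -0.0 17.9 -0.0000 0.0401 -0.0000
--
```

```bash
python3 -m creep '17.3 0 -10.7 -.001 .04 0 .1; 18.6 0 -8.2 0 .04 0 .1; 19.6 0 -5.6 0 .04 0 .1; 20.2 0 -2.9 0 .04 0 .1; 0 0 0 0 0 0 .1' 30;  python3 - <<'E'
from h import *
s=arm.sense();print(s['joint_pos']);r=.199
print(tong(1.0,r,45+2.3*4)[0])
plan([(tong(.8,r,59)[0],tong(.8,r,59)[1],2)])
E
```

```text
time: 23.92
ee_pos: [0.4828, 0.1229, 0.142]
eef_rot: [[0.583, 0.068, 0.809], [0.039, -0.998, 0.055], [0.811, -0.001, -0.585]]
wrist_force: [-4.0, 4.9, 1.2]
grip_width: 0.0293
grasp_force: 31.3
[  22.39550178   10.62135253  146.45907051  208.1194242    33.05722653
 -103.01345337]
[0.48288953 0.12258086 0.14050067]
19.8 0.1 1.4 -0.0002 0.0417 -0.0004
19.7 0.1 2.2 -0.0002 0.0417 -0.0004
--
```

Tracking well. I'll continue the arc.

```bash
python3 -m creep '20.4 0 0 0 .04 0 .1; 20.2 0 2.7 0 .04 0 .1; 19.6 0 5.4 0 .04 0 .1; 18.7 0 8 0 .04 0 .1; 0 0 0 0 0 0 .1' 30;  python3 - <<'E'
from h import *
s=arm.sense();print(s['joint_pos']);r=.199
print(tong(.6,r,45+2.3*8)[0])
L=[]
for i,t in enumerate((.5,.4,.3,.2,.12)):L.append((*tong(t,r,45+2.3*(i+9)),1))
plan(L)
E
```

```text
time: 24.55
ee_pos: [0.5398, 0.1267, 0.2011]
eef_rot: [[0.445, 0.068, 0.893], [0.03, -0.998, 0.061], [0.895, -0.0, -0.446]]
wrist_force: [-4.1, 5.3, 4.6]
grip_width: 0.0292
grasp_force: 31.2
[  20.41770665   10.07314329  141.94986326  204.89836823   37.24421066
 -102.72624872]
[0.53884586 0.12639177 0.19886868]
14.9 0.2 10.7 0.0002 0.0376 -0.0004
--
15.7 0.0 12.8 0.0000 0.0401 0.0000
--
13.8 0.0 14.8 -0.0000 0.0401 -0.0000
--
11.6 0.0 16.5 0.0000 0.0401 -0.0000
--
7.6 0.0 14.2 -0.0000 0.0401 -0.0000
--
```

```bash
python3 -m creep '15.5 0 10.7 0 .038 0 .1; 15.7 0 12.8 0 .04 0 .1; 13.8 0 14.8 0 .04 0 .1; 11.6 0 16.5 0 .04 0 .1; 0 0 0 0 0 0 .1' 30;  python3 - <<'E'
from h import *
s=arm.sense();print(s['joint_pos']);r=.199
print(tong(.2,r,45+2.3*12)[0])
L=[]
for i,t in enumerate((.13,.06,.0)):L.append((*tong(t,r,73),1))
plan(L)
E
```

```text
time: 25.18
ee_pos: [0.6143, 0.1317, 0.2342]
eef_rot: [[0.292, 0.067, 0.954], [0.019, -0.998, 0.064], [0.956, -0.001, -0.292]]
wrist_force: [-2.6, 4.8, 8.2]
grip_width: 0.0296
grasp_force: 38.6
[ 17.70911799  15.84071963 136.96115035 198.31733034  46.82500064
 -98.58648608]
[0.61222557 0.13138929 0.23144476]
3.0 0.1 11.3 0.0009 -0.0002 -0.0012
--
5.3 -0.0 12.9 0.0000 0.0000 0.0000
--
3.8 0.0 11.3 0.0000 0.0000 0.0000
--
```

```bash
python3 -m creep '3 0 12 0 0 0 .1; 4.5 0 12.5 0 0 0 .1; 0 0 0 0 0 0 .1' 30; python3 -m creep '1.5 0 4 0 0 0 .1; 1.2 0 4 0 0 0 .1; 0 0 0 0 0 0 .1' 30
```

```text
time: 25.55
ee_pos: [0.6409, 0.1335, 0.2373]
eef_rot: [[0.285, 0.067, 0.956], [0.018, -0.998, 0.064], [0.958, -0.001, -0.286]]
wrist_force: [-2.1, 2.2, 13.0]
grip_width: 0.0292
grasp_force: 42.1
time: 25.92
ee_pos: [0.6489, 0.134, 0.2375]
eef_rot: [[0.285, 0.066, 0.956], [0.017, -0.998, 0.064], [0.958, -0.002, -0.286]]
wrist_force: [-1.7, 3.0, 13.2]
grip_width: 0.0293
grasp_force: 43.0
```

```bash
python3 -m creep '2 0 0 0 0 0 .1; 0 0 2 0 0 0 .1; .5 0 2 0 0 0 .1; 0 0 0 0 0 0 .1' 30; python3 -m creep '.6 0 2 0 0 0 .1; .6 0 2 0 0 0 .1; 0 0 0 0 0 0 .1' 30
```

```text
time: 26.42
ee_pos: [0.6528, 0.1342, 0.2375]
eef_rot: [[0.288, 0.067, 0.955], [0.018, -0.998, 0.064], [0.958, -0.001, -0.288]]
wrist_force: [-1.5, 3.6, 10.5]
grip_width: 0.0293
grasp_force: 43.3
time: 26.8
ee_pos: [0.657, 0.1345, 0.2375]
eef_rot: [[0.288, 0.067, 0.955], [0.018, -0.998, 0.064], [0.958, -0.001, -0.288]]
wrist_force: [-1.2, 2.4, 11.0]
grip_width: 0.0296
grasp_force: 43.7
```

```bash
python3 -m creep '1.2 0 2 0 0 0 .1; .6 0 2 0 0 0 .1; 0 0 0 0 0 0 .1' 30; python3 -c "
from h import *
import numpy as np
c=snap('wrist','w11.png');snap('scene','s11.png');snap('top','t11.png')
# door free-edge line in top camera: predicted rows of inner/outer rail edges vs orange mask
c=cal('t11.png');a=cv2.imread('pics/t11.png')
for t in(0,.05,.1):
  L=np.array([-np.sin(t),0,np.cos(t)]);N=np.array([-np.cos(t),0,-np.sin(t)])
  print(t,[proj(c,SW(SAFE,np.array([-.106,y,.04])+.172*L+.012*N)).round(1).tolist() for y in(.1,-.1)])
hsv=cv2.cvtColor(a,cv2.COLOR_BGR2HSV)
for u in (198,205,250,258,262):
  print(u,[tuple(a[v,u]) and int(hsv[v,u,0]) for v in range(165,215)],[int(hsv[v,u,2]) for v in range(165,215)])
"
```

```text
time: 27.18
ee_pos: [0.6611, 0.1348, 0.2373]
eef_rot: [[0.289, 0.067, 0.955], [0.019, -0.998, 0.064], [0.957, -0.001, -0.29]]
wrist_force: [-1.1, 4.0, 10.6]
grip_width: 0.0295
grasp_force: 43.9
0 [[197.4, 189.2], [259.5, 186.5]]
0.05 [[197.5, 191.9], [259.7, 189.2]]
0.1 [[197.6, 194.5], [259.8, 191.9]]
198 [95, 83, 84, 84, 84, 78, 85, 78, 78, 84, 78, 80, 80, 14, 14, 15, 15, 15, 15, 16, 15, 15, 15, 15, 15, 15, 14, 22, 77, 77, 77, 76, 77, 76, 76, 76, 76, 76, 77, 76, 77, 76, 77, 76, 76, 76, 76, 77, 76, 76] [248, 228, 229, 221, 221, 204, 229, 218, 218, 205, 191, 162, 189, 219, 218, 222, 231, 238, 115, 96, 112, 227, 224, 223, 223, 232, 128, 127, 176, 174, 171, 174, 176, 177, 174, 174, 175, 176, 173, 174, 175, 174, 174, 174, 174, 174, 174, 174, 175, 175]
205 [105, 106, 106, 109, 106, 105, 106, 102, 104, 104, 102, 104, 11, 14, 15, 15, 15, 14, 0, 100, 13, 14, 15, 15, 14, 14, 14, 14, 14, 20, 80, 77, 76, 76, 76, 76, 76, 77, 79, 77, 77, 76, 76, 76, 77, 77, 76, 76, 77, 76] [218, 236, 236, 237, 237, 240, 237, 216, 218, 219, 219, 221, 204, 211, 215, 223, 231, 215, 194, 147, 210, 221, 226, 223, 221
[... 812 characters left out ...]
246, 246, 246, 246, 246, 246, 245, 247, 251, 236, 227, 222, 216, 217, 192, 255, 255, 215, 220, 217, 215, 213, 155, 217, 236, 191, 178, 176, 173, 175, 174, 174, 174, 175, 176, 175, 176, 174, 174, 175, 175, 174, 174, 175, 175, 173, 172, 172, 172]
262 [14, 14, 14, 14, 14, 14, 14, 14, 14, 14, 14, 14, 14, 14, 14, 13, 14, 14, 15, 15, 15, 15, 14, 14, 15, 14, 16, 24, 79, 77, 76, 77, 76, 77, 76, 77, 77, 76, 77, 77, 77, 77, 76, 76, 77, 77, 77, 76, 77, 76] [213, 214, 214, 213, 213, 213, 213, 214, 214, 214, 214, 215, 215, 216, 219, 151, 137, 164, 228, 224, 222, 221, 214, 115, 130, 132, 198, 226, 173, 175, 173, 173, 174, 173, 174, 172, 173, 174, 175, 175, 175, 174, 174, 174, 174, 173, 175, 174, 174, 175]
```

```bash
python3 -m creep '.4 0 1.4 0 0 0 .1; .4 0 1.4 0 0 0 .1; 0 0 0 0 0 0 .1' 30; python3 -m creep '.4 0 1.4 0 0 0 .1; .4 0 1.4 0 0 0 .1; 0 0 0 0 0 0 .1' 30;python3 - <<'E'
from h import *
s=arm.sense();print(s['torque'],s['wrist_force'])
snap('top','t12.png')
a=cv2.cvtColor(cv2.imread('pics/t11.png'),cv2.COLOR_BGR2GRAY)[176:196,195:265].astype(np.float32);b=cv2.cvtColor(cv2.imread('pics/t12.png'),cv2.COLOR_BGR2GRAY)[176:196,195:265].astype(np.float32)
t0=cv2.cvtColor(cv2.imread('pics/t8.png'),cv2.COLOR_BGR2GRAY)
print(np.abs(a-b).mean(1).round(1)); 
E
```

```text
time: 27.7
ee_pos: [0.6639, 0.135, 0.2372]
eef_rot: [[0.289, 0.067, 0.955], [0.018, -0.998, 0.064], [0.957, -0.001, -0.29]]
wrist_force: [-1.3, 3.5, 9.3]
grip_width: 0.0295
grasp_force: 44.2
time: 28.08
ee_pos: [0.6668, 0.1352, 0.2371]
eef_rot: [[0.289, 0.067, 0.955], [0.018, -0.998, 0.064], [0.957, -0.001, -0.29]]
wrist_force: [-2.3, 3.4, 9.6]
grip_width: 0.0291
grasp_force: 44.4
[ 0.29795354 -0.47674618  0.4636575 ] [-2.28704447  3.44336824  9.61265232]
[ 9.2  3.   2.1  1.3  2.9 15.9 25.9 30.4 31.8 27.  26.7 31.4 24.2 27.7
 20.5 18.2 12.7  7.8 12.4 12.2]
```

The door is still following, so I'll keep going gently until contact.

```bash
python3 -m creep '.6 0 2 0 0 0 .1; .6 0 2 0 0 0 .1; 0 0 0 0 0 0 .1' 30; python3 -m creep '.6 0 2 0 0 0 .1; .6 0 2 0 0 0 .1; 0 0 0 0 0 0 .1' 30;python3 - <<'E'
from h import *
snap('top','t13.png')
for f in('t11','t12','t13'):
  h=cv2.cvtColor(cv2.imread(f'pics/{f}.png'),cv2.COLOR_BGR2HSV)
  for u in(205,250,258): print(f,u,[int(x) for x in h[176:196,u,2]])
E
```

```text
time: 28.5
ee_pos: [0.6686, 0.1353, 0.2369]
eef_rot: [[0.29, 0.068, 0.955], [0.019, -0.998, 0.065], [0.957, -0.001, -0.291]]
wrist_force: [-20.1, 3.1, 17.3]
grip_width: 0.0293
grasp_force: 46.3
time: 28.88
ee_pos: [0.6696, 0.1354, 0.236]
eef_rot: [[0.292, 0.069, 0.954], [0.021, -0.998, 0.066], [0.956, 0.001, -0.293]]
wrist_force: [-42.2, 1.1, 24.3]
grip_width: 0.0295
grasp_force: 49.7
t11 205 [221, 204, 211, 215, 223, 231, 215, 194, 147, 210, 221, 226, 223, 221, 200, 197, 118, 136, 252, 173]
t11 250 [227, 223, 215, 217, 209, 186, 201, 165, 232, 219, 216, 215, 216, 186, 235, 237, 137, 177, 175, 173]
t11 258 [227, 222, 216, 217, 192, 255, 255, 215, 220, 217, 215, 213, 155, 217, 236, 191, 178, 176, 173, 175]
t12 205 [222, 205, 211, 215, 222, 232, 217, 170, 219, 224, 224, 223, 224, 130, 175, 171, 120, 143, 255, 172]
t12 250 [227, 223, 215, 217, 210, 182, 216, 221, 217, 216, 216, 129, 235, 216, 234, 220, 141, 177, 176, 174]
t12 258 [227, 222, 216, 218, 190, 182, 230, 218, 215, 216, 222, 93, 196, 235, 235, 192, 178, 176, 174, 174]
t13 205 [221, 205, 211, 215, 222, 232, 218, 144, 223, 227, 224, 221, 203, 124, 149, 131, 120, 145, 255, 173]
t13 250 [227, 223, 215, 218, 210, 137, 234, 219, 215, 216, 220, 174, 243, 232, 234, 219, 160, 177, 175, 174]
t13 258 [227, 222, 216, 218, 190, 198, 222, 217, 215, 216, 163, 192, 216, 234, 236, 165, 178, 177, 175, 175]
```

Firm stop and the top camera agrees (door's outer edge at the row predicted for shut). I'll relax most of the force, release and retreat.

```bash
python3 -m creep '2 0 -2.5 0 0 0 .1; 0 0 0 0 0 0 .1' 30; python3 -m creep '0 0 0 0 0 0 .3; 0 0 0 0 0 0 .5; 0 0 0 0 0 0 .8; 0 0 0 0 0 0 .8; 2 0 -8 0 0 0 .8; 6 0 -20 0 0 0 .8; 9 0 -30 0 0 0 .8; 0 0 0 0 0 0 .8' ;python3 - <<'E'
from h import *
snap('top','t14.png');snap('scene','s14.png')
for f in('t13','t14'):
  h=cv2.cvtColor(cv2.imread(f'pics/{f}.png'),cv2.COLOR_BGR2HSV)
  for u in(205,250,258): print(f,u,[int(x) for x in h[176:196,u,2]])
E
```

```text
time: 29.18
ee_pos: [0.6693, 0.1354, 0.2359]
eef_rot: [[0.298, 0.068, 0.952], [0.021, -0.998, 0.065], [0.954, 0.0, -0.299]]
wrist_force: [-22.8, 2.5, 10.8]
grip_width: 0.0293
grasp_force: 47.7
time: 30.18
ee_pos: [0.62, 0.1317, 0.2679]
eef_rot: [[0.302, 0.067, 0.951], [0.019, -0.998, 0.064], [0.953, -0.001, -0.303]]
wrist_force: [0.4, 0.5, -0.4]
grip_width: 0.0685
grasp_force: 0.0
t13 205 [221, 205, 211, 215, 222, 232, 218, 144, 223, 227, 224, 221, 203, 124, 149, 131, 120, 145, 255, 173]
t13 250 [227, 223, 215, 218, 210, 137, 234, 219, 215, 216, 220, 174, 243, 232, 234, 219, 160, 177, 175, 174]
t13 258 [227, 222, 216, 218, 190, 198, 222, 217, 215, 216, 163, 192, 216, 234, 236, 165, 178, 177, 175, 175]
t14 205 [220, 203, 210, 215, 222, 232, 216, 135, 222, 225, 223, 221, 221, 144, 145, 130, 120, 143, 255, 171]
t14 250 [226, 223, 214, 217, 210, 121, 233, 218, 215, 215, 224, 152, 242, 232, 233, 217, 159, 176, 174, 172]
t14 258 [226, 221, 215, 218, 190, 198, 223, 216, 214, 214, 171, 191, 189, 233, 235, 163, 177, 175, 174, 174]
```

```bash
python3 -m creep '-8 0 -24 0 0 0 0; -10 0 -7 0 0 0 0; -9 0 3 0 0 0 0; 0 0 0 0 0 0 0; 0 0 0 0 0 0 0; 0 0 0 0 0 0 0'
```

```text
time: 31.02
ee_pos: [0.5869, 0.1295, 0.2497]
eef_rot: [[0.303, 0.067, 0.951], [0.02, -0.998, 0.064], [0.953, -0.001, -0.304]]
wrist_force: [-0.1, 0.2, 0.7]
grip_width: -0.0002
grasp_force: 0.0
```

```bash
python3 -m creep '-4 0 12 0 0 0 0; 3 0 10 0 0 0 0; 3 0 10 0 0 0 0; 1.2 0 4 0 0 0 0; 0 0 0 0 0 0 0'; python3 -m creep '1.2 0 4 0 0 0 0; 1.2 0 4 0 0 0 0; 0 0 0 0 0 0 0'
```

```text
time: 31.65
ee_pos: [0.6219, 0.1317, 0.2416]
eef_rot: [[0.304, 0.066, 0.95], [0.02, -0.998, 0.063], [0.953, -0.001, -0.304]]
wrist_force: [-0.5, -0.5, -0.0]
grip_width: 0.0001
grasp_force: 0.0
time: 32.02
ee_pos: [0.6302, 0.1324, 0.2415]
eef_rot: [[0.304, 0.067, 0.95], [0.02, -0.998, 0.064], [0.953, -0.001, -0.304]]
wrist_force: [0.1, 0.2, 0.3]
grip_width: 0.0003
grasp_force: 0.0
```

```bash
python3 -m creep '.9 0 3 0 0 0 0; .6 0 2 0 0 0 0; 0 0 0 0 0 0 0'; python3 -m creep '.6 0 2 0 0 0 0; 0 0 0 0 0 0 0'
```

```text
time: 32.4
ee_pos: [0.6328, 0.1325, 0.241]
eef_rot: [[0.305, 0.068, 0.95], [0.021, -0.998, 0.064], [0.952, 0.0, -0.305]]
wrist_force: [-17.3, -0.1, 6.4]
grip_width: 0.0001
grasp_force: 9.0
time: 32.65
ee_pos: [0.6331, 0.1325, 0.2409]
eef_rot: [[0.305, 0.068, 0.95], [0.022, -0.998, 0.065], [0.952, 0.001, -0.306]]
wrist_force: [-31.0, -1.1, 12.6]
grip_width: 0.0
grasp_force: 15.8
```

```bash
python3 -m creep '-3 0 -10 0 0 0 0; -9 0 -30 0 0 0 0; -9 0 -30 0 0 0 0; 0 0 0 0 0 0 0; 0 0 0 0 0 0 0';python3 - <<'E'
from h import *
snap('top','t15.png')
for f in('t14','t15'):
  h=cv2.cvtColor(cv2.imread(f'pics/{f}.png'),cv2.COLOR_BGR2HSV)
  for u in(205,250,258): print(f,u,[int(x) for x in h[180:192,u,2]])
# bystanders & tray unchanged vs start
a=cv2.imread('pics/top0.png').astype(int);b=cv2.imread('pics/t15.png').astype(int);d=np.abs(a-b).max(2)>40
print('crock',d[165:217,118:175].sum(),'red',d[165:230,390:428].sum(),'grinder',d[240:265,392:428].sum())
print(arm.sense()['wrist_force'],arm.job_done())
E
```

```text
time: 33.28
ee_pos: [0.5652, 0.1282, 0.2433]
eef_rot: [[0.302, 0.067, 0.951], [0.019, -0.998, 0.064], [0.953, -0.001, -0.303]]
wrist_force: [0.0, -0.1, -0.0]
grip_width: 0.0001
grasp_force: 0.0
t14 205 [222, 232, 216, 135, 222, 225, 223, 221, 221, 144, 145, 130]
t14 250 [210, 121, 233, 218, 215, 215, 224, 152, 242, 232, 233, 217]
t14 258 [190, 198, 223, 216, 214, 214, 171, 191, 189, 233, 235, 163]
t15 205 [222, 231, 216, 133, 222, 225, 222, 221, 220, 143, 145, 131]
t15 250 [208, 121, 232, 218, 215, 215, 224, 151, 241, 231, 233, 215]
t15 258 [189, 197, 222, 217, 214, 213, 172, 191, 189, 233, 235, 163]
crock 0 red 0 grinder 0
the job is handed in; nothing more can be done
[-0.06009536  0.04733537 -0.62273602] None
```

The job is handed in at about 33 s: the tray sits level on the middle runners, above the terracotta bowl and behind the stops. The door is pushed shut against its stop, and the crock, grinder and red box show no movement in the top camera.

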